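# Shift the welding turntable's gearbox to green and start it

## Task

The gear selector of the welding turntable is in neutral: pull its sprung black knob up, turn it until the pointer arm is at the green dot and let it drop fully home into the detent there. The dots are only roughly placed and the arm may not be forced against the gate, so feel for the detent. Then press the white start button right down, let it come back up, and leave everything else on and around the machine where it is.

Things in the scene. Friction and masses are not known exactly. Their poses are not given: they have to be found in the camera images.
- knob_grip (a point): Centre of the knob's grip bar, on its vertical turning axis; moves with the knob. Black bar 14 mm thick, 46 mm long, 42 mm tall: top 14 mm above this point, bottom 28 mm below it, on a black hub 42 mm across. Site x: along the bar to the pointer arm; y: across the 14 mm; z up. At the start 42 mm above the machine's top; the steel gate ring round the knob (86 mm across) is 10 mm high.
- pointer_ray (a point): Imaginary point on the pointer arm's centre line 56 mm from the knob's axis, 42 mm below point knob_grip: where the pointer points among the dots. The orange arm itself is 5 mm wide, 6 mm high and reaches 44 mm from the axis.
- knob_lift (a joint): How far the knob stands above its home height, in m: 0 fully home, 0.006 when the pointer arm rides on top of the gate's lands, 0.016 the end of its travel. A spring pushes it down with about 6 N at home and 10 N at the end of travel, its weight included.
- selector (a joint): Turning angle of the knob about the vertical, in rad: 0 with the pointer along the machine's x axis, positive counter-clockwise from above, stops at -1.5 and 1.5. It starts near 0, in a wide neutral slot. Light friction, no return spring about this axis.
- index_arm: Orange pointer arm of the knob (origin on the knob's axis, 42 mm below knob_grip; x along the arm). At home it lies 6 mm deep between the lands of the gate. It breaks under more than 20 N, sideways or down on a land; the spring alone never harms it, even when the knob is let go from the top of its travel.
- gate_mid (a point): Centre of the steel gate ring, on the knob's axis, level with the machine's top. Its lands leave a wide neutral slot in the middle and two narrow notches (detents) on either side, one by each dot and at least 0.5 rad apart, the nearer ones at least 0.6 rad from the machine's x axis. The arm drops in only within 0.035 rad of a notch's centre; where exactly the notches lie is not measured.
- dot_green: Green dot on the machine's top, 16 mm across, 1 mm thick (origin: centre of its underside), about 56 mm from the knob's axis. Stuck on by hand: it stands for the nearest detent, whose centre lies up to 12 mm (0.21 rad) round to one side or the other, as a rule 4 mm or more. The four dots change places from start to start.
- dot_yellow: Yellow dot, of the same size, by another detent.
- dot_blue: Blue dot, of the same size, by another detent.
- dot_red: Red dot, of the same size, by another detent.
- start_button_top (a point): Centre of the top of the white start button, 28 mm across, which stands 22 mm above the machine's top in a 44 mm round grey housing (12 mm high); pressed straight down.
- start_button (a joint): How far the start button is pressed, in m: 0 up, 0.006 fully down (about 5 N); it springs back.
- positioner: Grey drive box of the welding turntable, fixed to the bench, 220 mm (x) by 340 mm (y) by 100 mm high; origin at the centre of its underside; x points away from the robot at yaw 0. Knob axis at (-15, -85) mm, start button at (-75, 30) mm, centre of the 130 mm steel turntable (its top 130 mm above the bench) at (20, 85) mm in its frame.
- bracket_mid (a point): Loose dark steel bracket with two ears lying on the turntable, 75 x 60 mm and 68 mm high; point on its centre line 30 mm above its underside. To be left alone.
- can_mid (a point): Black drinks can, 66 mm across, 150 mm high, beside the machine on the bench; its centre. To be left alone.
- brush_mid (a point): Wire brush lying on its side, wooden back 240 mm long with steel bristles, 42 mm wide, 26 mm high, on the bench beside the machine; its centre. To be left alone.
- magnet_square_mid (a point): Red triangular magnetic welding square, 90 mm sides, 16 mm thick, lying on the bench behind the machine; its centre. To be left alone.

How it is judged:
On the way, in this order (a step that is already met when the one before it is completed fails the run):
1. the knob is pulled up clear of the neutral slot (value of joint knob_lift above 0.005 m), for 0.1 s.
2. the knob has dropped fully home in the detent at the green dot (value of joint knob_lift below 0.002 m and horizontal distance between pointer_ray and dot_green below 0.0155 m), for 0.3 s.
3. the start button is pressed right down (value of joint start_button above 0.0045 m), for 0.05 s.
At the end, for the whole second after the job is handed in: The knob is home (less than 2 mm up) in the detent at the green dot (pointer_ray within 15.5 mm of the dot, seen from above), the start button is up again (less than 1.5 mm pressed), and the bracket, can, brush and magnetic square are within 20 mm of where they stood (all of step 2 and value of joint start_button below 0.0015 m and distance of each of bracket_mid, can_mid, brush_mid, magnet_square_mid from where it was at the start of the episode below 0.02 m); the robot touches nothing.
It fails at once if the pointer arm is loaded with more than 20 N, against the gate or otherwise (contact force between index_arm and anything else above 20 N).
It fails at once if the bracket on the turntable is moved by more than 20 mm (distance of bracket_mid from where it was at the start of the episode above 0.02 m).
It fails at once if the drinks can is moved by more than 20 mm (distance of can_mid from where it was at the start of the episode above 0.02 m).
It fails at once if the wire brush is moved by more than 20 mm (distance of brush_mid from where it was at the start of the episode above 0.02 m).
It fails at once if the red magnetic square is moved by more than 20 mm (distance of magnet_square_mid from where it was at the start of the episode above 0.02 m).
It also fails if it takes over 58 s, if anything falls off the work surface, if the arm or the gripper's body presses on something with over 40 N, if the wrist force passes 120 N, or if a joint passes its speed limit or range.

## Robot

A 7-joint arm with a two-finger parallel gripper is mounted at the origin on the work surface. World frame = base frame: x ahead of the robot, y to its left, z up, the work surface at z = 0. Lengths are in m, angles in rad, forces in N, time in s.
With the tool pointing down it reaches from about 0.4 to 0.85 m from the base axis. Payload 10.4 kg.
Tool frame: the origin (TCP) lies on the mounting face of the last link; the fingertips stand r.tips_ahead ahead of it and the grasp point (between the pads) lies 164 mm ahead of it (r.tips_ahead is the distance from the TCP to the fingertips, in m); z points along the fingers, y is the line along which they close (so a half turn about z gives the same grasp; the last joint's range is limited). The gripper opens to 87 mm and grips with 3 to 60 N. Pads are 19 mm wide; open, the fingers measure 117 mm over their backs; the gripper's body (75 mm by 190 mm) begins 51 mm behind the grasp point.
Start: joints at [1.197, 0.332, -0.065, 1.46, 0.022, 1.35, -0.088], TCP at [0.215, -0.587, 0.405] pointing down, gripper open.
Joint ranges: [-2.6, 2.6], [-0.5, 2.12], [-1.47, 1.34], [0.16, 2.42], [-1.27, 4.41], [0.06, 2.06], [-2.6, 2.6]. Speed limits (rad/s): [2.22, 2.22, 2.79, 2.79, 3.14, 3.14, 3.14].

## Interface

Orientations are given as a unit quaternion [x, y, z, w].
In Python, from bench import telemetry, imaging, job, r gives the robot as it stands.
- The arm moves only by the tool move_arm, never from a script. Its argument "steps" is a list of rows, each an object of numbers: "dx", "dy", "dz": the shift along the tool's x, y, z in cm; "spin": the turn about the tool's z in rad. In form: [{"dx": .., "dy": .., "dz": .., "spin": ..}, ...]. A call has 1 to 12 rows; each row shifts and turns the commanded pose from where the row before left it, along the tool's axes as they then stand; what a row does not reach is not made up. A row lasts 1/10 s, in which the tool goes at most 50 mm and 8.59 degrees, less where a joint would pass 70% of its speed; a pose out of reach is approached as far as the arm can. A call with a gripper value outside its range is refused whole. "claw" is the finger opening in cm, from 0 to 8.7, set as the call begins (left out, the last holds). The fingers move at their own pace and stop on an object; "squeeze" is the grip in N (left out, the last holds). Time passes only in rows, so rows that do not move let the fingers close. It gives the time, the measured TCP pose, the force, the opening and the grip force at its end, in the units of the state.
- telemetry.read_state(): the state, without advancing time (a new reading comes with each control period).
- imaging.camera(name): name is "scene" or "top"; returns a dict with "img" (400x640x3 uint8, red, green, blue), "camera_matrix" (3x3 intrinsics, pixels), "R" (3x3) and "t" (3): a world point X has camera coordinates R X + t. Camera axes: x right, y down, z forward; pixel columns grow to the right and rows downward; lengths in m; the calibration is good to about 2 mm. A picture is of the moment at which its call begins. There is no depth.
- job.close_job(): hands the job in; it is judged then, once.
The state is a dict: "time": time; "joint_positions": joint angles; "joint_vel": joint speeds; "joint_torque": joint torques, N m; "ee_pos": TCP position; "eef_rot": TCP orientation; "ft_force": force on the tool from outside, world axes, zero at the start; "torque": the same for the moment, N m; "width": finger opening in m; "grip_force": force on a finger pad.
Only numpy, scipy, OpenCV 4.12 (cv2) and the standard library are available. Lean on these libraries where they do the work, as an engineer would, in place of code of your own. Each camera call takes 0.05 s, during which the arm holds its last target. There are 200 camera calls.

## Working session

There is one attempt and no reset: what is moved stays moved. The work goes in short steps, Python scripts to look and compute and a tool call to move; the robot and the scene stay as the last step left them, time stands still between calls to the robot, and variables do not carry over. Pictures are saved under pics/ and viewed, at most 10 in all, crops included, and the job is handed in when it is done.

Besides the shell and the picture viewer there is one more tool, called after "Emit:" as name([rows], argument=value, ...), one row to a line, values as JSON. move_arm: Moves the arm, as the interface text tells. Its arguments: {"type":"object","properties":{"steps":{"type":"array","items":{"type":"object","properties":{"dx":{"type":"number"},"dy":{"type":"number"},"dz":{"type":"number"},"spin":{"type":"number"}}}},"claw":{"type":"number"},"squeeze":{"type":"number"}},"required":["steps"]}

```bash
mkdir -p pics; ls
python3 - <<'E'
from bench import telemetry, imaging, job, r
import cv2,pickle
print(r.tips_ahead)
s=telemetry.read_state();print(s)
d={}
for n in("scene","top"):
    c=imaging.camera(n);d[n]=c
    cv2.imwrite(f"pics/{n}0.png",c["img"][:,:,::-1])
    print(n,c["camera_matrix"],c["R"],c["t"])
pickle.dump(d,open("cam0.pkl","wb"))
E
```

```text
pics
0.1822
{'time': 0.0, 'joint_positions': array([ 1.19738378,  0.33288661, -0.06468785,  1.46095343,  0.02163282,
        1.34988713, -0.08849916]), 'joint_vel': array([-4.47449631e-04, -3.40442943e-04, -5.01499585e-04, -1.87077505e-03,
       -8.59055631e-04,  1.37833057e-05, -7.03672827e-04]), 'joint_torque': array([ 1.12519635e-04, -6.23256111e+01,  2.47344375e-02, -3.89899564e+01,
       -6.13058545e-02,  3.98005592e-02,  9.87357021e-05]), 'ee_pos': array([ 0.21473877, -0.58681599,  0.40393874]), 'eef_rot': array([ 9.84653913e-01,  1.74516917e-01, -1.75559703e-04, -6.97333130e-04]), 'ft_force': array([-0.08237946, -0.67794305, -0.18189682]), 'torque': array([-0.00573779,  0.00068479, -0.02049261]), 'grip_force': 0.0, 'width': 0.08705598914947835}
scene [[465.45117534   0.         317.64457631]
 [  0.         465.45117534 198.87019676]
 [  0.           0.           1.        ]] [[ 0.0454662   0.99893886 -0.00734657]
 [ 0.72346674 -0.03799769 -0.68931273]
 [-0.68886043  0.02602543 -0.72442666]] [-0.03674517 -0.35094253  1.57616934]
top [[484.16106735   0.         319.44078424]
 [  0.         484.16106735 201.04548556]
 [  0.           0.           1.        ]] [[-0.02827157 -0.99939503 -0.02025583]
 [-0.98973975  0.03082618 -0.13951694]
 [ 0.14005695  0.01610364 -0.99001249]] [0.04475441 0.62093155 1.04183853]
```

View pics/top0.png

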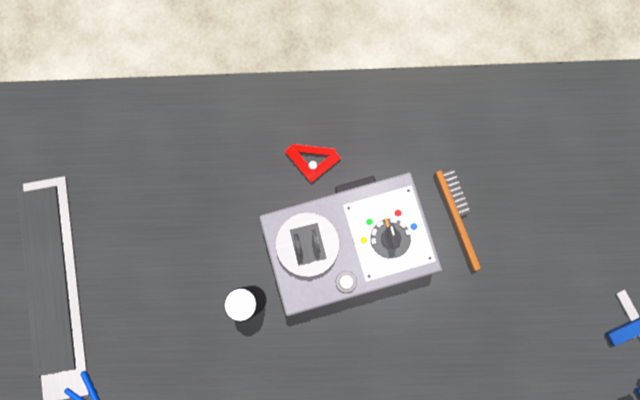

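View pics/scene0.png

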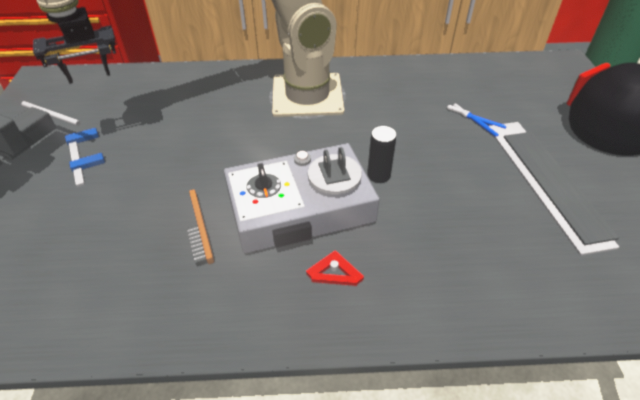

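The top view shows the machine with the knob near px (391,238), and dots at green (369,222), yellow (363,240), red (398,213) and blue (414,226). The start button is at (346,282), the can at (241,304) and the bracket at (308,244). The scene view agrees. Next I'll turn these pixels into positions.

```bash
cat > h.py <<'E'
import numpy as np,cv2,pickle
def ray(c,u,v,z):
    K,R,t=c["camera_matrix"],c["R"],c["t"]
    d=R.T@np.linalg.solve(K,[u,v,1.]); o=-R.T@t
    return o+d*(z-o[2])/d[2]
def px(c,X):
    p=c["camera_matrix"]@(c["R"]@np.array(X)+c["t"]);return p[:2]/p[2]
RNG={"green":(50,70),"yellow":(25,34),"blue":(100,120),"red":(0,5),"orange":(8,18)}
def blobs(c,col,box):
    u0,v0,u1,v1=box
    h=cv2.cvtColor(c["img"],cv2.COLOR_RGB2HSV)
    m=cv2.inRange(h,(RNG[col][0],110,90),(RNG[col][1],255,255))
    k=np.zeros_like(m);k[v0:v1,u0:u1]=1
    n,l,s,ce=cv2.connectedComponentsWithStats(m*k)
    return [(s[i,4],ce[i]) for i in range(1,n) if s[i,4]>3]
E
python3 - <<'E'
from h import *
d=pickle.load(open("cam0.pkl","rb"))
B={"top":(340,190,435,285),"scene":(230,165,300,220)}
for n in B:
    c=d[n];P={}
    for col in RNG:
        for a,ce in blobs(c,col,B[n]): 
            P[col]=ray(c,*ce,.101 if col!="orange" else .106);print(n,col,a,ce.round(1),P[col].round(4))
c=d["top"]
print("button",ray(c,346.5,282,.122)); print("ring",ray(c,391,239,.11)); print("can",ray(c,241,304,.15))
for uv in((261,215),(411,174),(441,269),(287,316)): print(ray(c,*uv,.1))
u=c["img"][150:330,220:490];cv2.imwrite("pics/crop0.png",cv2.resize(u[:,:,::-1],None,fx=2.9,fy=2.9,interpolation=cv2.INTER_CUBIC))
E
```

```text
top green 27 [368.9 221.5] [ 0.5672 -0.0776  0.101 ]
top yellow 30 [363.4 239.6] [ 0.5294 -0.0644  0.101 ]
top blue 26 [413.5 226. ] [ 0.5549 -0.1706  0.101 ]
top red 32 [397.5 212.5] [ 0.5844 -0.1386  0.101 ]
top orange 16 [386.6 222.5] [ 0.5635 -0.1141  0.106 ]
scene green 14 [280.9 194.9] [ 0.5643 -0.0762  0.101 ]
scene yellow 13 [286.4 183.6] [ 0.5264 -0.063   0.101 ]
scene blue 12 [242.2 192.9] [ 0.5527 -0.1691  0.101 ]
scene red 14 [255.  201.3] [ 0.582 -0.137  0.101]
scene orange 29 [265.3 191.7] [ 0.5564 -0.113   0.106 ]
button [ 0.44336194 -0.02519122  0.122     ]
ring [ 0.52849144 -0.12102871  0.11      ]
can [0.40715478 0.18477068 0.15      ]
[0.58802635 0.15023366 0.1       ]
[ 0.66625043 -0.17163362  0.1       ]
[ 0.46392765 -0.22265522  0.1       ]
[0.37712216 0.09894666 0.1       ]
```

View pics/crop0.png

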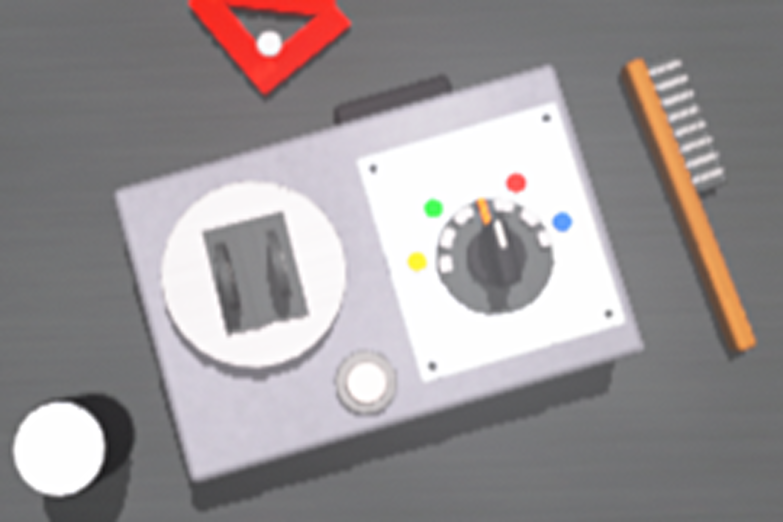

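The crop shows the knob at about (495,256) and green at (433,208), with the gate lands as bright blocks round the ring. There's a gap near (455,227), which should be the green notch. I'll set off towards the knob now and measure the gate more closely from the first picture.

Emit:
move_arm([
  {"dx": 1.5, "dy": -1.1},
  {"dx": 3.2, "dy": -2.3},
  {"dx": 3.2, "dy": -2.3},
  {"dx": 3.2, "dy": -2.3},
  {"dx": 3.2, "dy": -2.3},
  {"dx": 3.2, "dy": -2.3},
  {"dx": 3.2, "dy": -2.3},
  {"dx": 3.2, "dy": -2.3},
  {"dx": 3.2, "dy": -2.3},
  {"dx": 3.2, "dy": -2.3},
  {"dx": 3.2, "dy": -2.3},
  {"dx": 3.2, "dy": -2.3},
], claw=8.7)

```text
$.steps[0]: bad value
```

```bash
cat >> h.py <<'E'
def todo(s,xy,yaw,z):
    "tool-frame shift (cm) and spin for TCP to xy,z, tool x at world yaw"
    from scipy.spatial.transform import Rotation as Ro
    M=Ro.from_quat(s["eef_rot"]).as_matrix()
    y0=np.arctan2(M[1,0],M[0,0])
    d=np.array([*xy,z])-s["ee_pos"]
    print("t",round(s["time"],2),"pos",s["ee_pos"].round(4),"yaw",y0.round(3),"d_tool cm",(100*M.T@d).round(2),"spin",round(y0-yaw,3),"tilt",M[:,2].round(4))
    print("F",s["ft_force"].round(2),"T",s["torque"].round(3),"w",round(s["width"]*1e3,2),"g",round(s["grip_force"],1),"q",s["joint_positions"].round(2))
E
python3 - <<'E'
from h import *
from bench import telemetry
from scipy.optimize import least_squares
d=pickle.load(open("cam0.pkl","rb"));c=d["top"]
# joint fit of machine pose from dots radius, corners, button
dots={k:np.array(v) for k,v in dict(g=(.5672,-.0776),y=(.5294,-.0644),b=(.5549,-.1706),r=(.5844,-.1386)).items()}
cor=np.array([(.588,.1502),(.6663,-.1716),(.4639,-.2227),(.3771,.0989)]);cm=np.array([(.11,.17),(.11,-.17),(-.11,-.17),(-.11,.17)])
def T(p,m):
    C,S=np.cos(p[2]),np.sin(p[2]);return p[:2]+np.array(m)@np.array([[C,S],[-S,C]])
def f(p):
    k=T(p,(-.015,-.085))
    return np.r_[[np.hypot(*(v-k))-.056 for v in dots.values()],.7*(T(p,cm)-cor).ravel(),T(p,(-.075,.03))-[.4434,-.0252]]
o=least_squares(f,[.524,-.036,.25]);p=o.x;k=T(p,(-.015,-.085))
print("machine",p,"knob",k,"btn",T(p,(-.075,.03)),"res mm",(o.fun*1e3).round(1))
for n,v in dots.items(): print(n,round(np.arctan2(*(v-k)[::-1])-p[2],3))
im=cv2.cvtColor(c["img"],cv2.COLOR_RGB2GRAY).astype(np.float32)
A=np.arange(.3,1.5,.04)
for R_ in(.034,.037,.040):
    q=np.array([px(c,[k[0]+R_*np.cos(a+p[2]),k[1]+R_*np.sin(a+p[2]),.11]) for a in A]).astype(np.float32)
    v=cv2.remap(im,q[:,:1],q[:,1:],cv2.INTER_LINEAR).ravel();print(R_,[(round(a,2),int(x)) for a,x in zip(A,v)])
todo(telemetry.read_state(),k,p[2],.34)
E
```

```text
machine [ 0.52398137 -0.03525373  0.25033462] knob [ 0.53050582 -0.12132017] btn [ 0.4438873  -0.02476846] res mm [ 1.1  0.9 -1.   0.6  0.3  4.5  4.5 -0.8 -3.1 -3.2 -1.3  2.3  0.5  0.4]
g 0.622
y 1.34
b -1.361
r -0.561
0.034 [(np.float64(0.3), 197), (np.float64(0.34), 188), (np.float64(0.38), 190), (np.float64(0.42), 199), (np.float64(0.46), 204), (np.float64(0.5), 201), (np.float64(0.54), 186), (np.float64(0.58), 164), (np.float64(0.62), 142), (np.float64(0.66), 139), (np.float64(0.7), 150), (np.float64(0.74), 162), (np.float64(0.78), 190), (np.float64(0.82), 204), (np.float64(0.86), 209), (np.float64(0.9), 203), (np.float64(0.94), 204), (np.float64(0.98), 206), (np.float64(1.02), 212), (np.float64(1.06), 207), (np.float64(1.1), 187), (np.float64(1.14), 163), (np.float64(1.18), 148), (np.float64(1.22), 151), (np.float64(1.26), 176), (np.float64(1.3), 204), (np.float64(1.34), 223), (np.float64(1.38), 229), (np.float64(1.42), 233), (np.float64(1.46), 235)]
0.037 [(np.float64(0.3), 250), (np.float64(0.34), 249), (np.float64(0.38), 251), (np.float64(0.42), 250), (np.float64(0.46), 253),
[... 900 characters left out ...]
np.float64(0.74), 186), (np.float64(0.78), 224), (np.float64(0.82), 243), (np.float64(0.86), 248), (np.float64(0.9), 249), (np.float64(0.94), 248), (np.float64(0.98), 246), (np.float64(1.02), 246), (np.float64(1.06), 235), (np.float64(1.1), 200), (np.float64(1.14), 151), (np.float64(1.18), 129), (np.float64(1.22), 140), (np.float64(1.26), 167), (np.float64(1.3), 199), (np.float64(1.34), 230), (np.float64(1.38), 241), (np.float64(1.42), 249), (np.float64(1.46), 248)]
t 0.1 pos [ 0.2148 -0.5868  0.404 ] yaw 0.351 d_tool cm [ 45.65 -32.86   6.44] spin 0.101 tilt [-5.0e-04  1.1e-03 -1.0e+00]
F [ 0.54 -0.17 -0.02] T [ 0.043 -0.039 -0.011] w 86.9 g 0.0 q [ 1.2   0.33 -0.06  1.46  0.02  1.35 -0.09]
```

The move was refused, probably because every row needs all four keys. The gate profile puts the green notch near 0.66 rad, with the yellow one near 1.19.

Emit:
move_arm([
  {"dx": 1.5, "dy": -1.1, "dz": 0, "spin": 0},
  {"dx": 3.2, "dy": -2.3, "dz": 0, "spin": 0},
  {"dx": 3.2, "dy": -2.3, "dz": 0, "spin": 0},
  {"dx": 3.2, "dy": -2.3, "dz": 0, "spin": 0},
  {"dx": 3.2, "dy": -2.3, "dz": 0, "spin": 0},
  {"dx": 3.2, "dy": -2.3, "dz": 0, "spin": 0},
  {"dx": 3.2, "dy": -2.3, "dz": 0, "spin": 0},
  {"dx": 3.2, "dy": -2.3, "dz": 0, "spin": 0},
  {"dx": 3.2, "dy": -2.3, "dz": 0, "spin": 0},
  {"dx": 3.2, "dy": -2.3, "dz": 0, "spin": 0},
  {"dx": 3.2, "dy": -2.3, "dz": 0, "spin": 0},
  {"dx": 3.2, "dy": -2.3, "dz": 0, "spin": 0},
], claw=8.7)

```text
time: 1.3
ee_pos: [0.4693, -0.2114, 0.4046]
eef_rot: [0.985, 0.174, -0.0, 0.0]
ft_force: [1.0, 0.2, 0.2]
width: 0.0872
grip_force: 0.0
```

```bash
python3 -c "
from h import *
from bench import telemetry
todo(telemetry.read_state(),(.5305,-.1213),.25,.36)"
```

```text
t 1.3 pos [ 0.4693 -0.2114  0.4046] yaw 0.351 d_tool cm [ 8.85 -6.36  4.46] spin 0.101 tilt [-2.e-04 -1.e-04 -1.e+00]
F [0.98 0.22 0.16] T [-0.058 -0.044 -0.002] w 87.17 g 0.0 q [ 0.71  0.11 -0.41  1.73  0.05  1.31 -0.92]
```

Emit:
move_arm([
  {"dx": 3.0, "dy": -2.2, "dz": 0, "spin": 0},
  {"dx": 3.0, "dy": -2.2, "dz": 0, "spin": 0},
  {"dx": 2.85, "dy": -1.96, "dz": 0, "spin": 0},
  {"dx": 0, "dy": 0, "dz": 1.5, "spin": 0.1},
  {"dx": 0, "dy": 0, "dz": 1.5, "spin": 0},
  {"dx": 0, "dy": 0, "dz": 0, "spin": 0},
], claw=6)

```text
time: 1.9
ee_pos: [0.529, -0.1234, 0.3721]
eef_rot: [0.992, 0.126, -0.002, -0.001]
ft_force: [-0.1, 0.4, 0.1]
width: 0.0606
grip_force: 0.0
```

Run:
```python
from h import *
from bench import telemetry,imaging
todo(telemetry.read_state(),(.5305,-.1213),.25,.31)
v=[]
for n,b in(("scene",(215,100,345,220)),("top",(330,180,450,292))):
    c=imaging.camera(n);u0,v0,u1,v1=b
    v.append(cv2.resize(c["img"][v0:v1,u0:u1,::-1],(390,360),interpolation=cv2.INTER_CUBIC))
cv2.imwrite("pics/c1.png",np.hstack(v))
```

```text
t 1.9 pos [ 0.529  -0.1234  0.3721] yaw 0.252 d_tool cm [ 0.22 -0.16  6.21] spin 0.002 tilt [-4.4e-03  6.0e-04 -1.0e+00]
F [-0.08  0.36  0.14] T [-0.04   0.009  0.039] w 60.64 g 0.0 q [ 0.57  0.21 -0.48  1.7   0.1   1.26 -1.25]
```

View pics/c1.png

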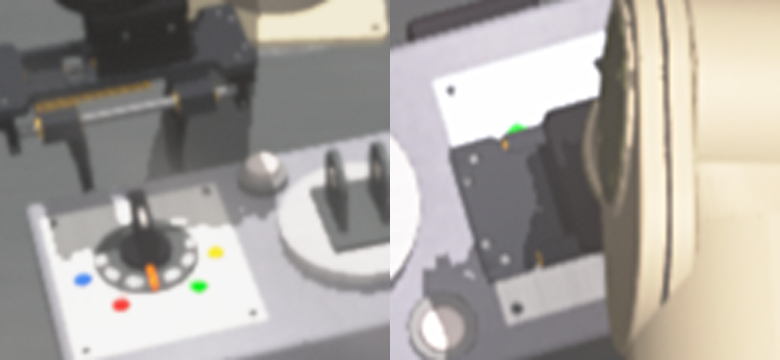

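The scene crop shows the fingers straddling the knob: the bar is at (140,210), with a finger at (85,180) and the other near (178,150). Nothing is in the way, so I'm going down.

Emit:
move_arm([
  {"dx": 0, "dy": 0, "dz": 1.5, "spin": 0},
  {"dx": 0, "dy": 0, "dz": 1.5, "spin": 0},
  {"dx": 0, "dy": 0, "dz": 1.3, "spin": 0},
  {"dx": 0, "dy": 0, "dz": 0, "spin": 0},
  {"dx": 0, "dy": 0, "dz": 0, "spin": 0},
  {"dx": 0, "dy": 0, "dz": 0, "spin": 0},
], claw=6)

```text
time: 2.6
ee_pos: [0.5302, -0.1227, 0.3323]
eef_rot: [0.992, 0.125, 0.0, 0.0]
ft_force: [-0.1, -0.6, 0.2]
width: 0.06
grip_force: 0.0
```

Run:
```python
from h import *
from bench import telemetry,imaging
todo(telemetry.read_state(),(.5305,-.1213),.25,.31)
```

```text
t 2.6 pos [ 0.5302 -0.1227  0.3323] yaw 0.251 d_tool cm [ 0.06 -0.13  2.23] spin 0.001 tilt [ 9.e-04 -2.e-04 -1.e+00]
F [-0.08 -0.56  0.22] T [ 0.029 -0.015 -0.058] w 60.03 g 0.0 q [ 0.56  0.25 -0.48  1.75  0.12  1.17 -1.27]
```

Emit:
move_arm([
  {"dx": 0, "dy": -0.13, "dz": 1.1, "spin": 0},
  {"dx": 0, "dy": 0, "dz": 1.1, "spin": 0},
  {"dx": 0, "dy": 0, "dz": 0, "spin": 0},
  {"dx": 0, "dy": 0, "dz": 0, "spin": 0},
], claw=4)

```text
time: 3.0
ee_pos: [0.5295, -0.1215, 0.3093]
eef_rot: [0.992, 0.125, -0.0, -0.0]
ft_force: [-0.1, -0.1, 0.3]
width: 0.0417
grip_force: 0.0
```

Emit:
move_arm([
  {"dx": 0, "dy": 0, "dz": 0, "spin": 0},
  {"dx": 0, "dy": 0, "dz": 0, "spin": 0},
  {"dx": 0, "dy": 0, "dz": 0, "spin": 0},
  {"dx": 0, "dy": 0, "dz": 0, "spin": 0},
  {"dx": 0, "dy": 0, "dz": 0, "spin": 0},
  {"dx": 0, "dy": 0, "dz": 0, "spin": 0},
], claw=0.8, squeeze=8)

```text
time: 3.6
ee_pos: [0.5295, -0.1204, 0.3099]
eef_rot: [0.992, 0.126, -0.0, -0.001]
ft_force: [-3.8, 4.2, 3.4]
width: 0.0136
grip_force: 8.0
```

Run:
```python
from h import *
from bench import telemetry,imaging
todo(telemetry.read_state(),(.5305,-.1213),.25,.31)
```

```text
t 3.6 pos [ 0.5295 -0.1204  0.3099] yaw 0.252 d_tool cm [ 0.08  0.11 -0.01] spin 0.002 tilt [-0.001   0.0013 -1.    ]
F [-3.82  4.23  3.43] T [ 1.063  0.815 -0.037] w 13.58 g 8.0 q [ 0.55  0.27 -0.47  1.78  0.13  1.13 -1.28]
```

Gripped at width 13.6 mm. The knob is pushing the tool about 5 N along -y (tool), so I'll ease off 1 mm, squeeze harder and lift.

Emit:
move_arm([
  {"dx": -0.05, "dy": -0.1, "dz": 0, "spin": 0},
  {"dx": 0, "dy": 0, "dz": 0, "spin": 0},
  {"dx": 0, "dy": 0, "dz": 0, "spin": 0},
  {"dx": 0, "dy": 0, "dz": -0.4, "spin": 0},
  {"dx": 0, "dy": 0, "dz": -0.4, "spin": 0},
  {"dx": 0, "dy": 0, "dz": -0.4, "spin": 0},
  {"dx": 0, "dy": 0, "dz": 0, "spin": 0},
  {"dx": 0, "dy": 0, "dz": 0, "spin": 0},
  {"dx": 0, "dy": 0, "dz": 0, "spin": 0},
], squeeze=35)

```text
time: 4.5
ee_pos: [0.529, -0.1203, 0.3209]
eef_rot: [0.992, 0.125, 0.0, -0.0]
ft_force: [4.0, 3.8, -9.8]
width: 0.0141
grip_force: 35.0
```

Run:
```python
from h import *
from bench import telemetry,imaging
todo(telemetry.read_state(),(.5305,-.1213),.25,.31)
v=[]
for n,b in(("scene",(215,100,345,220)),("top",(330,180,450,292))):
    c=imaging.camera(n);u0,v0,u1,v1=b
    v.append(cv2.resize(c["img"][v0:v1,u0:u1,::-1],(390,360),interpolation=cv2.INTER_CUBIC))
cv2.imwrite("pics/c2.png",np.hstack(v))
```

```text
t 4.5 pos [ 0.529  -0.1203  0.3209] yaw 0.251 d_tool cm [0.12 0.13 1.09] spin 0.001 tilt [ 0.     0.001 -1.   ]
F [ 4.05  3.81 -9.82] T [ 0.925 -1.202 -0.041] w 14.13 g 35.0 q [ 0.56  0.25 -0.48  1.77  0.12  1.15 -1.28]
```

View pics/c2.png

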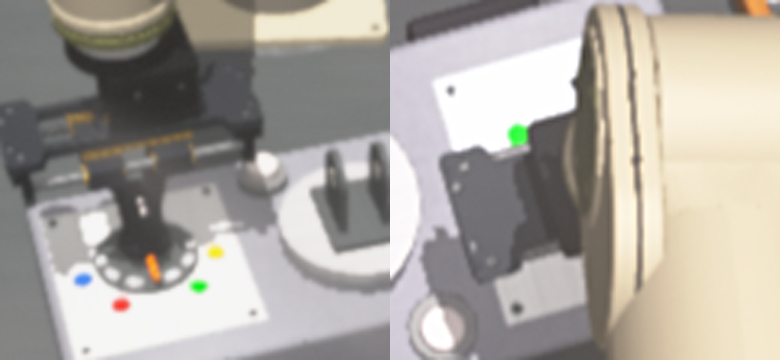

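The knob is up about 11 mm with a 9.8 N spring load, and the orange arm is visible above the gate. Next I'll turn towards 0.56 rad, just short of the expected notch, while staying clear of the lands.

Emit:
move_arm([
  {"dx": 0.03, "dy": -0.05, "dz": 0, "spin": -0.06},
  {"dx": 0, "dy": 0, "dz": 0, "spin": -0.1},
  {"dx": 0, "dy": 0, "dz": 0, "spin": -0.1},
  {"dx": 0, "dy": 0, "dz": 0, "spin": -0.1},
  {"dx": 0, "dy": 0, "dz": 0, "spin": -0.1},
  {"dx": 0, "dy": 0, "dz": 0, "spin": -0.1},
  {"dx": 0, "dy": 0, "dz": 0, "spin": 0},
  {"dx": 0, "dy": 0, "dz": 0, "spin": 0},
  {"dx": 0, "dy": 0, "dz": 0, "spin": 0},
])

```text
time: 5.5
ee_pos: [0.5292, -0.1205, 0.321]
eef_rot: [0.919, 0.394, 0.0, 0.0]
ft_force: [4.9, 1.7, -9.3]
width: 0.0139
grip_force: 35.0
```

Run:
```python
from h import *
from bench import telemetry,imaging
todo(telemetry.read_state(),(.5305,-.1213),.25+.66,.31)
```

```text
t 5.5 pos [ 0.5292 -0.1205  0.321 ] yaw 0.811 d_tool cm [0.03 0.14 1.1 ] spin -0.099 tilt [ 6.e-04  0.e+00 -1.e+00]
F [ 4.93  1.69 -9.27] T [ 0.153 -1.424  0.073] w 13.85 g 35.0 q [ 0.61  0.26 -0.54  1.76  0.15  1.16 -0.73]
```

Emit:
move_arm([
  {"dx": 0, "dy": 0, "dz": 0.2, "spin": 0},
  {"dx": 0, "dy": 0, "dz": 0.2, "spin": 0},
  {"dx": 0, "dy": 0, "dz": 0, "spin": 0},
  {"dx": 0, "dy": 0, "dz": 0, "spin": 0},
])

```text
time: 5.9
ee_pos: [0.5292, -0.1205, 0.3172]
eef_rot: [0.919, 0.394, 0.0, 0.0]
ft_force: [5.5, 0.2, -8.5]
width: 0.014
grip_force: 35.0
```

Emit:
move_arm([
  {"dx": 0, "dy": 0, "dz": 0, "spin": 0},
  {"dx": 0, "dy": 0, "dz": 0, "spin": 0},
  {"dx": 0, "dy": 0, "dz": 0, "spin": 0},
  {"dx": 0, "dy": 0, "dz": 0, "spin": 0},
], squeeze=3)

```text
time: 6.3
ee_pos: [0.529, -0.1205, 0.3178]
eef_rot: [0.919, 0.394, -0.0, 0.0]
ft_force: [2.4, -1.9, -4.8]
width: 0.0138
grip_force: 3.0
```

Run:
```python
from h import *
from bench import telemetry,imaging
todo(telemetry.read_state(),(.5305,-.1213),.25+.66,.31)
```

```text
t 6.3 pos [ 0.529  -0.1205  0.3178] yaw 0.81 d_tool cm [0.05 0.16 0.78] spin -0.1 tilt [-1.e-04 -7.e-04 -1.e+00]
F [ 2.42 -1.94 -4.78] T [-0.474 -0.547  0.04 ] w 13.85 g 3.0 q [ 0.61  0.27 -0.54  1.77  0.15  1.15 -0.74]
```

The grip slipped as intended. Fz is now about -4.8 N of friction and the knob is resting on the land. I'll creep forward with the soft 3 N grip and watch the opening and the torque.

Emit:
move_arm([
  {"dx": 0, "dy": 0, "dz": 0, "spin": -0.02},
  {"dx": 0, "dy": 0, "dz": 0, "spin": -0.02},
  {"dx": 0, "dy": 0, "dz": 0, "spin": 0},
  {"dx": 0, "dy": 0, "dz": 0, "spin": 0},
])

```text
time: 6.7
ee_pos: [0.529, -0.1205, 0.3179]
eef_rot: [0.911, 0.412, -0.0, 0.0]
ft_force: [0.8, -4.1, -1.8]
width: 0.0146
grip_force: 3.0
```

```bash
cat > st.py <<'E'
from h import *
from bench import telemetry,imaging
todo(telemetry.read_state(),(.5293,-.1203),.25+.66,.31)
c=imaging.camera("scene")
print([(a,e.round(2)) for a,e in blobs(c,"orange",(255,180,295,205))])
E
python3 st.py
```

```text
t 6.7 pos [ 0.529  -0.1205  0.3179] yaw 0.85 d_tool cm [0.03 0.01 0.79] spin -0.06 tilt [-1.e-04 -6.e-04 -1.e+00]
F [ 0.83 -4.12 -1.84] T [-0.954 -0.17  -0.097] w 14.58 g 3.0 q [ 0.62  0.27 -0.55  1.77  0.15  1.15 -0.7 ]
[(np.int32(31), array([271.84, 187.1 ]))]
```

Emit:
move_arm([
  {"dx": 0, "dy": 0, "dz": 0, "spin": -0.015},
  {"dx": 0, "dy": 0, "dz": 0, "spin": -0.015},
  {"dx": 0, "dy": 0, "dz": 0, "spin": 0},
  {"dx": 0, "dy": 0, "dz": 0, "spin": 0},
])

```text
time: 7.15
ee_pos: [0.5291, -0.1203, 0.3179]
eef_rot: [0.905, 0.426, 0.0, 0.0]
ft_force: [-0.3, -5.3, -0.2]
width: 0.015
grip_force: 3.0
```

```bash
python3 st.py
```

```text
t 7.15 pos [ 0.5291 -0.1203  0.3179] yaw 0.881 d_tool cm [0.01 0.02 0.79] spin -0.029 tilt [ 2.e-04 -4.e-04 -1.e+00]
F [-0.33 -5.31 -0.16] T [-1.155 -0.149 -0.026] w 15.0 g 3.0 q [ 0.62  0.27 -0.55  1.77  0.15  1.15 -0.67]
[(np.int32(31), array([271.84, 187.1 ]))]
```

Run:
```python
from h import *
from bench import imaging
d0=pickle.load(open("cam0.pkl","rb"))["scene"]
c=imaging.camera("scene")
k=np.array([.5298,-.1208])
def pred(c,a,lift,r=.037):
    return px(c,[k[0]+r*np.cos(a+.25),k[1]+r*np.sin(a+.25),.106+lift]).round(2)
print("start obs",blobs(d0,"orange",(255,180,295,205)),"pred0",pred(d0,0,0))
print("now",blobs(c,"orange",(255,180,295,205)))
for a in(.5,.56,.6,.66): print(a,[pred(c,a,l) for l in(0,.006)])
cv2.imwrite("pics/c3.png",cv2.resize(c["img"][165:215,235:305,::-1],(770,550),interpolation=cv2.INTER_CUBIC))
```

```text
start obs [(np.int32(29), array([265.34482759, 191.68965517]))] pred0 [265.78 194.44]
now [(np.int32(31), array([271.83870968, 187.09677419]))]
0.5 [array([272.62, 191.55]), array([272.43, 189.79])]
0.56 [array([273.3 , 191.06]), array([273.11, 189.3 ])]
0.6 [array([273.72, 190.72]), array([273.53, 188.96])]
0.66 [array([274.33, 190.19]), array([274.14, 188.43])]
```

View pics/c3.png

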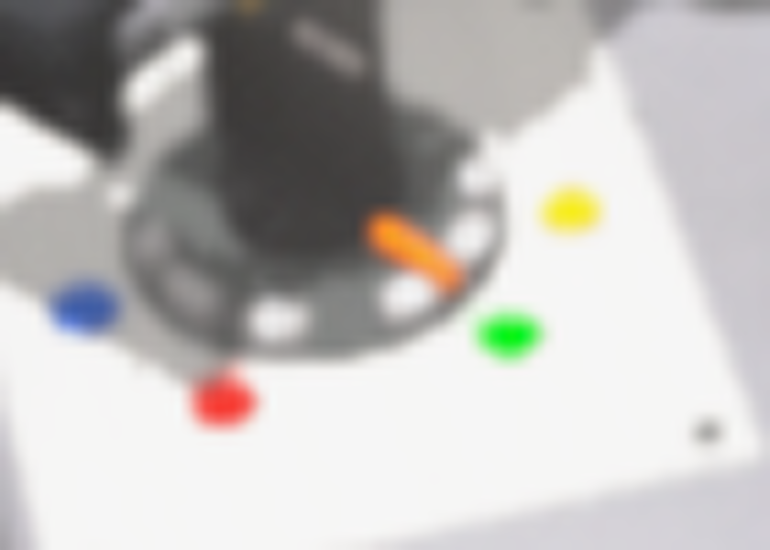

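The crop shows the orange arm still on top of the land, at about 0.56 rad and pointing at (460,285), just right-and-below of the white land. The notch lies between that land and the one at (470,235). Friction held the arm while the soft grip slipped, so I'll firm the grip moderately to bring the bar round, then relax to let it drop.

Emit:
move_arm([
  {"dx": 0, "dy": 0, "dz": 0, "spin": 0},
  {"dx": 0, "dy": 0, "dz": 0, "spin": 0},
  {"dx": 0, "dy": 0, "dz": 0, "spin": 0},
], squeeze=12)

```text
time: 7.55
ee_pos: [0.5291, -0.1203, 0.3178]
eef_rot: [0.905, 0.426, 0.0, 0.0]
ft_force: [1.3, -5.8, -1.6]
width: 0.0144
grip_force: 12.0
```

```bash
python3 st.py
```

```text
t 7.55 pos [ 0.5291 -0.1203  0.3178] yaw 0.88 d_tool cm [0.01 0.01 0.78] spin -0.03 tilt [ 4.e-04 -4.e-04 -1.e+00]
F [ 1.32 -5.76 -1.62] T [-1.169 -0.199 -0.122] w 14.39 g 12.0 q [ 0.62  0.27 -0.55  1.77  0.15  1.15 -0.67]
[(np.int32(32), array([271.75, 186.84]))]
```

Emit:
move_arm([
  {"dx": 0, "dy": 0, "dz": 0, "spin": 0},
  {"dx": 0, "dy": 0, "dz": 0, "spin": 0},
  {"dx": 0, "dy": 0, "dz": 0, "spin": 0},
], squeeze=3)

```text
time: 7.9
ee_pos: [0.5291, -0.1202, 0.3178]
eef_rot: [0.905, 0.426, 0.0, 0.0]
ft_force: [0.8, -4.7, -0.7]
width: 0.0149
grip_force: 3.0
```

```bash
python3 st.py
```

```text
t 7.9 pos [ 0.5291 -0.1202  0.3178] yaw 0.881 d_tool cm [0.01 0.02 0.78] spin -0.029 tilt [ 2.e-04 -3.e-04 -1.e+00]
F [ 0.77 -4.68 -0.68] T [-1.189 -0.187 -0.084] w 14.94 g 3.0 q [ 0.62  0.27 -0.55  1.77  0.15  1.15 -0.67]
[(np.int32(32), array([271.75, 186.84]))]
```

The moderate grip barely moved it. I'll use a firm grip, lift clear, align to 0.66 rad, and relax so the spring drops it. I'll also take off the side load.

Emit:
move_arm([
  {"dx": -0.08, "dy": 0.06, "dz": 0, "spin": 0},
  {"dx": 0, "dy": 0, "dz": 0, "spin": 0},
  {"dx": 0, "dy": 0, "dz": -0.2, "spin": 0},
  {"dx": 0, "dy": 0, "dz": -0.2, "spin": -0.03},
  {"dx": 0, "dy": 0, "dz": 0, "spin": 0},
  {"dx": 0, "dy": 0, "dz": 0, "spin": 0},
  {"dx": 0, "dy": 0, "dz": 0, "spin": 0},
], squeeze=30)

```text
time: 8.65
ee_pos: [0.5292, -0.1206, 0.3213]
eef_rot: [0.898, 0.44, 0.0, -0.0]
ft_force: [5.4, -1.7, -8.4]
width: 0.0136
grip_force: 30.0
```

```bash
python3 st.py
```

```text
t 8.65 pos [ 0.5292 -0.1206  0.3213] yaw 0.912 d_tool cm [ 0.02 -0.01  1.13] spin 0.002 tilt [ 4.e-04  9.e-04 -1.e+00]
F [ 5.42 -1.72 -8.44] T [-0.394 -1.349  0.044] w 13.59 g 30.0 q [ 0.63  0.27 -0.56  1.76  0.15  1.16 -0.64]
[(np.int32(33), array([272.52, 185.73]))]
```

Emit:
move_arm([
  {"dx": 0, "dy": 0, "dz": 0, "spin": 0},
  {"dx": 0, "dy": 0, "dz": 0, "spin": 0},
  {"dx": 0, "dy": 0, "dz": 0, "spin": 0},
  {"dx": 0, "dy": 0, "dz": 0, "spin": 0},
], squeeze=3)

```text
time: 9.1
ee_pos: [0.5291, -0.1208, 0.3218]
eef_rot: [0.898, 0.44, 0.0, -0.0]
ft_force: [2.3, -0.0, -3.7]
width: 0.0141
grip_force: 3.0
```

```bash
python3 st.py
```

```text
t 9.1 pos [ 0.5291 -0.1208  0.3218] yaw 0.911 d_tool cm [ 0.06 -0.01  1.18] spin 0.001 tilt [ 0.e+00  3.e-04 -1.e+00]
F [ 2.28 -0.01 -3.71] T [-0.15  -0.635 -0.053] w 14.07 g 3.0 q [ 0.63  0.26 -0.56  1.76  0.15  1.16 -0.64]
[(np.int32(28), array([272.82, 187.86]))]
```

The orange blob fell 2.1 px and shrank, which suggests it dropped into the notch. I'll open slightly so nothing holds it and check again.

Emit:
move_arm([
  {"dx": 0, "dy": 0, "dz": 0, "spin": 0},
  {"dx": 0, "dy": 0, "dz": 0, "spin": 0},
  {"dx": 0, "dy": 0, "dz": 0, "spin": 0},
  {"dx": 0, "dy": 0, "dz": 0, "spin": 0},
], claw=2.0)

```text
time: 9.55
ee_pos: [0.529, -0.121, 0.3219]
eef_rot: [0.898, 0.44, -0.0, 0.0]
ft_force: [-0.0, -0.5, -0.6]
width: 0.0198
grip_force: 0.0
```

```bash
python3 st.py
python3 - <<'E'
from h import *
from bench import imaging
c=imaging.camera("scene")
cv2.imwrite("pics/c4.png",cv2.resize(c["img"][165:215,235:305,::-1],(770,550),interpolation=cv2.INTER_CUBIC))
E
```

```text
t 9.55 pos [ 0.529  -0.121   0.3219] yaw 0.911 d_tool cm [ 0.08 -0.02  1.19] spin 0.001 tilt [ 0.e+00 -1.e-04 -1.e+00]
F [-0.05 -0.54 -0.65] T [-0.028  0.    -0.043] w 19.76 g 0.0 q [ 0.63  0.26 -0.56  1.76  0.15  1.16 -0.64]
[(np.int32(28), array([272.82, 187.86]))]
```

View pics/c4.png

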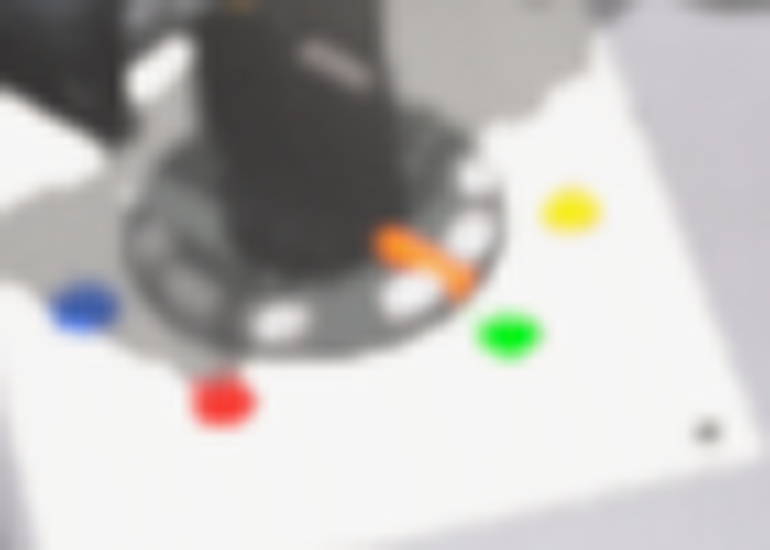

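The arm now appears between the two lands, with its tip at (470,285) pointing near green. To confirm it's home, I'll touch-test the bar top with closed fingers. Contact should come at a TCP height of about 0.338 if home, or 0.344 if it's still on the land.

Emit:
move_arm([
  {"dx": 0.08, "dy": 0, "dz": -1.2, "spin": 0},
  {"dx": 0, "dy": 0, "dz": -1.4, "spin": 0},
  {"dx": 0, "dy": 0, "dz": -0.6, "spin": 0},
  {"dx": 0, "dy": 0, "dz": 0, "spin": 0},
  {"dx": 0, "dy": 0, "dz": 0, "spin": 0},
])

```text
time: 10.15
ee_pos: [0.5295, -0.1205, 0.3539]
eef_rot: [0.898, 0.44, 0.0, 0.0]
ft_force: [-0.5, 0.5, -0.4]
width: 0.0201
grip_force: 0.0
```

Emit:
move_arm([
  {"dx": 0, "dy": 0, "dz": 0, "spin": 0},
  {"dx": 0, "dy": 0, "dz": 0, "spin": 0},
  {"dx": 0, "dy": 0, "dz": 0, "spin": 0},
  {"dx": 0, "dy": 0, "dz": 0, "spin": 0},
  {"dx": 0, "dy": 0, "dz": 0, "spin": 0},
], claw=0, squeeze=10)

```text
time: 10.65
ee_pos: [0.5295, -0.1205, 0.3537]
eef_rot: [0.898, 0.44, -0.0, -0.0]
ft_force: [0.2, -0.2, -0.5]
width: 0.0007
grip_force: 0.0
```

```bash
python3 st.py
```

```text
t 10.65 pos [ 0.5295 -0.1205  0.3537] yaw 0.911 d_tool cm [-0.   -0.03  4.37] spin 0.001 tilt [-1.e-04  0.e+00 -1.e+00]
F [ 0.18 -0.17 -0.53] T [-0.001 -0.059 -0.068] w 0.72 g 0.0 q [ 0.63  0.24 -0.56  1.72  0.13  1.22 -0.62]
[(np.int32(28), array([272.82, 187.86]))]
```

Emit:
move_arm([
  {"dx": 0, "dy": 0, "dz": 0.4, "spin": 0},
  {"dx": 0, "dy": 0, "dz": 0.4, "spin": 0},
  {"dx": 0, "dy": 0, "dz": 0.1, "spin": 0},
  {"dx": 0, "dy": 0, "dz": 0.05, "spin": 0},
  {"dx": 0, "dy": 0, "dz": 0, "spin": 0},
])

```text
time: 11.2
ee_pos: [0.5295, -0.1205, 0.3442]
eef_rot: [0.898, 0.44, -0.0, 0.0]
ft_force: [0.1, 1.0, -0.6]
width: 0.0001
grip_force: 0.0
```

Emit:
move_arm([
  {"dx": 0, "dy": 0, "dz": 0.05, "spin": 0},
  {"dx": 0, "dy": 0, "dz": 0.05, "spin": 0},
  {"dx": 0, "dy": 0, "dz": 0, "spin": 0},
])

```text
time: 11.5
ee_pos: [0.5295, -0.1205, 0.3432]
eef_rot: [0.898, 0.44, 0.0, 0.0]
ft_force: [-0.4, 0.1, 0.1]
width: 0.0002
grip_force: 0.0
```

Emit:
move_arm([
  {"dx": 0, "dy": 0, "dz": 0.05, "spin": 0},
  {"dx": 0, "dy": 0, "dz": 0.05, "spin": 0},
  {"dx": 0, "dy": 0, "dz": 0, "spin": 0},
])

```text
time: 11.8
ee_pos: [0.5295, -0.1205, 0.3422]
eef_rot: [0.898, 0.44, -0.0, -0.0]
ft_force: [-0.4, -0.5, -0.5]
width: 0.0006
grip_force: 0.0
```

Emit:
move_arm([
  {"dx": 0, "dy": 0, "dz": 0.05, "spin": 0},
  {"dx": 0, "dy": 0, "dz": 0.05, "spin": 0},
  {"dx": 0, "dy": 0, "dz": 0, "spin": 0},
])

```text
time: 12.1
ee_pos: [0.5295, -0.1205, 0.3412]
eef_rot: [0.898, 0.44, -0.0, 0.0]
ft_force: [-0.1, -0.2, -0.4]
width: 0.0003
grip_force: 0.0
```

Emit:
move_arm([
  {"dx": 0, "dy": 0, "dz": 0.05, "spin": 0},
  {"dx": 0, "dy": 0, "dz": 0.05, "spin": 0},
  {"dx": 0, "dy": 0, "dz": 0, "spin": 0},
])

```text
time: 12.4
ee_pos: [0.5295, -0.1205, 0.3401]
eef_rot: [0.898, 0.44, -0.0, -0.0]
ft_force: [-0.5, -0.3, 1.2]
width: 0.0001
grip_force: 0.0
```

Emit:
move_arm([
  {"dx": 0, "dy": 0, "dz": 0.05, "spin": 0},
  {"dx": 0, "dy": 0, "dz": 0, "spin": 0},
])

```text
time: 12.6
ee_pos: [0.5295, -0.1205, 0.3397]
eef_rot: [0.898, 0.44, -0.0, 0.0]
ft_force: [0.0, -0.3, 0.4]
width: 0.0003
grip_force: 0.0
```

Emit:
move_arm([
  {"dx": 0, "dy": 0, "dz": 0.05, "spin": 0},
  {"dx": 0, "dy": 0, "dz": 0, "spin": 0},
])

```text
time: 12.8
ee_pos: [0.5295, -0.1205, 0.3392]
eef_rot: [0.898, 0.44, -0.0, 0.0]
ft_force: [0.0, -0.4, -0.1]
width: 0.0006
grip_force: 0.0
```

There was no contact down to 0.339, so the knob is home. Now I'll rise, align with the machine and move over the start button.

Emit:
move_arm([
  {"dx": 0, "dy": 0, "dz": -1.8, "spin": 0},
  {"dx": 0, "dy": 0, "dz": -1.8, "spin": 0.11},
  {"dx": 0, "dy": 0, "dz": 0, "spin": 0.11},
  {"dx": 0, "dy": 0, "dz": 0, "spin": 0.11},
  {"dx": 0, "dy": 0, "dz": 0, "spin": 0.11},
  {"dx": 0, "dy": 0, "dz": 0, "spin": 0.11},
  {"dx": 0, "dy": 0, "dz": 0, "spin": 0.11},
  {"dx": -2.0, "dy": -3.8, "dz": 0, "spin": 0},
  {"dx": -2.0, "dy": -3.8, "dz": 0, "spin": 0},
  {"dx": -2.0, "dy": -3.8, "dz": 0, "spin": 0},
  {"dx": 0, "dy": 0, "dz": 0, "spin": 0},
  {"dx": 0, "dy": 0, "dz": 0, "spin": 0},
])

```text
time: 14.0
ee_pos: [0.4429, -0.0245, 0.3757]
eef_rot: [0.992, 0.126, 0.001, 0.001]
ft_force: [0.5, -0.9, -0.3]
width: 0.0005
grip_force: 0.0
```

Run:
```python
from h import *
from bench import telemetry,imaging
todo(telemetry.read_state(),(.4434,-.0245),.25,.3042)
v=[]
for n,b in(("scene",(250,60,380,180)),("top",(320,180,440,292))):
    c=imaging.camera(n);u0,v0,u1,v1=b
    print(n,[(k,[(a,e.round(1)) for a,e in blobs(c,k,(220,160,300,220) if n=="scene" else (340,190,435,285))]) for k in("green","orange")])
    v.append(cv2.resize(c["img"][v0:v1,u0:u1,::-1],(390,360),interpolation=cv2.INTER_CUBIC))
cv2.imwrite("pics/c5.png",np.hstack(v))
```

```text
t 14.0 pos [ 0.4429 -0.0245  0.3757] yaw 0.252 d_tool cm [0.05 0.   7.15] spin 0.002 tilt [ 0.0012 -0.0013 -1.    ]
F [ 0.5  -0.94 -0.32] T [-0.029 -0.003  0.006] w 0.47 g 0.0 q [ 0.54 -0.02 -0.57  1.93 -0.01  1.23 -1.35]
scene [('green', [(np.int32(13), array([280.7, 195. ]))]), ('orange', [(np.int32(26), array([272.8, 188. ]))])]
top [('green', [(np.int32(27), array([368.9, 221.5]))]), ('orange', [(np.int32(25), array([378.4, 229. ]))])]
```

View pics/c5.png

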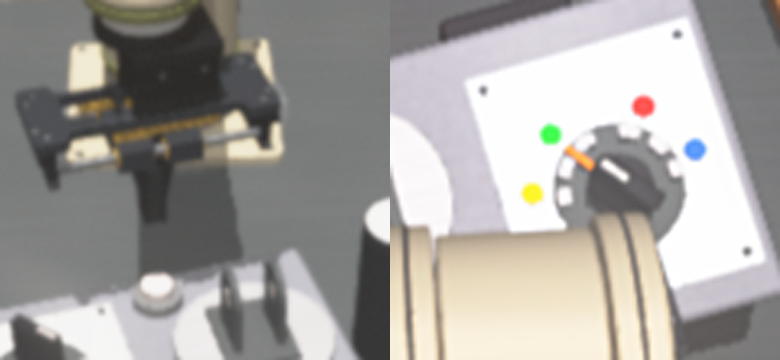

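The top crop shows the orange pointer in the gap between the two lands, aimed by the green dot at (551,134). In the scene crop the closed fingers are above the white button at (155,288). I'll descend and press.

Emit:
move_arm([
  {"dx": 0.05, "dy": 0, "dz": 2.5, "spin": 0},
  {"dx": 0, "dy": 0, "dz": 2.5, "spin": 0},
  {"dx": 0, "dy": 0, "dz": 1.5, "spin": 0},
  {"dx": 0, "dy": 0, "dz": 0, "spin": 0},
  {"dx": 0, "dy": 0, "dz": 0.3, "spin": 0},
  {"dx": 0, "dy": 0, "dz": 0.3, "spin": 0},
  {"dx": 0, "dy": 0, "dz": 0, "spin": 0},
])

```text
time: 14.8
ee_pos: [0.444, -0.025, 0.3047]
eef_rot: [0.992, 0.125, 0.001, 0.0]
ft_force: [0.3, -0.9, -0.5]
width: 0.0001
grip_force: 0.0
```

Emit:
move_arm([
  {"dx": 0, "dy": 0, "dz": 0.2, "spin": 0},
  {"dx": 0, "dy": 0, "dz": 0.15, "spin": 0},
  {"dx": 0, "dy": 0, "dz": 0, "spin": 0},
  {"dx": 0, "dy": 0, "dz": 0, "spin": 0},
])

```text
time: 15.2
ee_pos: [0.4439, -0.0249, 0.3012]
eef_rot: [0.992, 0.125, 0.001, 0.0]
ft_force: [2.3, -0.4, 3.4]
width: 0.0008
grip_force: 1.7
```

Contact with the button at 3.4 N. Pressing further.

Emit:
move_arm([
  {"dx": 0, "dy": 0, "dz": 0.2, "spin": 0},
  {"dx": 0, "dy": 0, "dz": 0.15, "spin": 0},
  {"dx": 0, "dy": 0, "dz": 0.1, "spin": 0},
  {"dx": 0, "dy": 0, "dz": 0, "spin": 0},
  {"dx": 0, "dy": 0, "dz": 0, "spin": 0},
])

```text
time: 15.7
ee_pos: [0.4441, -0.0247, 0.2982]
eef_rot: [0.992, 0.125, 0.001, 0.001]
ft_force: [-7.5, -1.7, 27.5]
width: 0.0004
grip_force: 13.9
```

27.5 N means it's hard on its stop, fully pressed. Now I'll release and back well away.

Emit:
move_arm([
  {"dx": 0, "dy": 0, "dz": -0.5, "spin": 0},
  {"dx": 0, "dy": 0, "dz": -1.5, "spin": 0},
  {"dx": 0, "dy": 0, "dz": -3, "spin": 0},
  {"dx": 0, "dy": 0, "dz": -3, "spin": 0},
  {"dx": 0, "dy": 0, "dz": -2, "spin": 0},
  {"dx": 0, "dy": 0, "dz": 0, "spin": 0},
  {"dx": 0, "dy": 0, "dz": 0, "spin": 0},
  {"dx": 0, "dy": 0, "dz": 0, "spin": 0},
])

```text
time: 16.5
ee_pos: [0.4432, -0.0248, 0.3948]
eef_rot: [0.992, 0.125, -0.001, -0.0]
ft_force: [-0.3, -0.3, 0.3]
width: 0.0003
grip_force: 0.0
```

Run:
```python
from h import *
from bench import telemetry,imaging
todo(telemetry.read_state(),(.4434,-.0245),.25,.3042)
c=imaging.camera("scene")
cv2.imwrite("pics/c6.png",cv2.resize(c["img"][110:300,180:420,::-1],(760,600),interpolation=cv2.INTER_CUBIC))
c=imaging.camera("top")
print([(k,[(a,e.round(1)) for a,e in blobs(c,k,(340,190,435,285))]) for k in("green","orange")])
```

```text
t 16.5 pos [ 0.4432 -0.0248  0.3948] yaw 0.251 d_tool cm [ 0.05 -0.01  9.06] spin 0.001 tilt [-2.4e-03  4.0e-04 -1.0e+00]
F [-0.26 -0.34  0.28] T [ 0.043  0.03  -0.004] w 0.34 g 0.0 q [ 0.54 -0.04 -0.57  1.9  -0.02  1.28 -1.34]
[('green', [(np.int32(27), array([368.9, 221.5]))]), ('orange', [(np.int32(26), array([378.4, 229. ]))])]
```

View pics/c6.png

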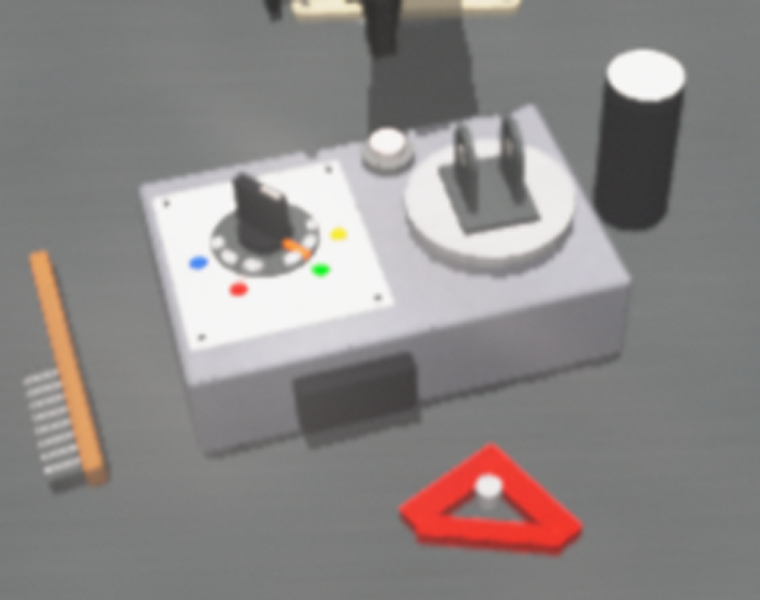

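The pointer is home by green at (321,270), the button at (388,145) is up again, and everything else is in place with the gripper clear. I'm handing the job in.

```bash
python3 -c "
from bench import job
print(job.close_job())"
```

```text
the job is handed in; nothing more can be done
None
```

I handed the job in at about 16.5 s of the 58 s allowed; it returned no verdict. By touch test and camera the selector is home in the green detent. The start button was pressed to its stop and is up again, and the bracket, can, brush and square look undisturbed.

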